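# Exchange the flat and the charged batteries between backup supplies and chargers

### The job

The two red-tagged batteries in the open backup supplies are flat, and the two green-tagged ones on the blue chargers are full: exchange them, wide for wide and slim for slim, so that each supply ends with the full battery of its width and each charger with the flat one. Every battery must end seated level, down in its well with its terminals towards the electronics or display end, as they all are now. The empty grey mat is free for parking; keep the batteries upright and set them down without dropping them.

Things in the scene. Friction and masses are not known exactly. Their poses are not given: they have to be found in the camera images.
- full_wide: Wide sealed battery, full: upright black box 97 long (its x) x 43 wide (its y) x 52 tall, about 570 g, with a green tag tape over the top. Two spade terminals stick up 6 mm at its +x end, 38 mm from its centre, on a red and a black foot. Origin: centre of the underside; z up. Grip it across the 43 mm width.
- flat_wide: Wide sealed battery, flat: upright black box 97 long (its x) x 43 wide (its y) x 52 tall, about 570 g, with a red tag tape over the top. Two spade terminals stick up 6 mm at its +x end, 38 mm from its centre, on a red and a black foot. Origin: centre of the underside; z up. Grip it across the 43 mm width.
- full_slim: Slim sealed battery, full: upright black box 97 long (its x) x 24 wide (its y) x 52 tall, about 300 g, with a green tag tape over the top. Two spade terminals stick up 6 mm at its +x end, 38 mm from its centre, on a red and a black foot. Origin: centre of the underside; z up. Grip it across the 24 mm width.
- flat_slim: Slim sealed battery, flat: upright black box 97 long (its x) x 24 wide (its y) x 52 tall, about 300 g, with a red tag tape over the top. Two spade terminals stick up 6 mm at its +x end, 38 mm from its centre, on a red and a black foot. Origin: centre of the underside; z up. Grip it across the 24 mm width.
- supply_wide: Wider backup supply: bare steel frame with electronics (green board, yellow transformer) at its +x end (x over 28 mm, 36 high). Fixed, 190 mm (its x) x 69 (its y); origin: centre of underside. Well for a 43 wide battery: centre x -32, y 0, inside 107 x 53, floor 4 and flared rim 18 above bench. Battery lies along x, terminals to +x. Starts with red-tagged wide battery.
- supply_slim: Narrower backup supply: bare steel frame with electronics (green board, yellow transformer) at its +x end (x over 28 mm, 36 high). Fixed, 190 mm (its x) x 50 (its y); origin: centre of underside. Well for a 24 wide battery: centre x -32, y 0, inside 107 x 34, floor 4 and flared rim 18 above bench. Battery lies along x, terminals to +x. Starts with red-tagged slim battery.
- charger_wide: Wider charger: blue plastic, with a display head (black top, pale display, green lamp) at its +x end (x over 28 mm, 34 high). Fixed, 190 mm (its x) x 69 (its y); origin: centre of underside. Well for a 43 wide battery: centre x -32, y 0, inside 107 x 53, floor 4 and flared rim 18 above bench. Battery lies along x, terminals to +x. Starts with green-tagged wide battery.
- charger_slim: Narrower charger: blue plastic, with a display head (black top, pale display, green lamp) at its +x end (x over 28 mm, 34 high). Fixed, 190 mm (its x) x 50 (its y); origin: centre of underside. Well for a 24 wide battery: centre x -32, y 0, inside 107 x 34, floor 4 and flared rim 18 above bench. Battery lies along x, terminals to +x. Starts with green-tagged slim battery.
- mat: Flat grey rubber mat, 150 (its x) x 110 (its y) x 3.3 mm thick, fixed, empty: the free spot for parking a battery upright. Origin: centre of its underside; z up. Supplies, chargers and mat lie side by side, changing places from start to start, their x axes within 15 degrees of world x (away from the robot).

How it is judged:
At the end, for the whole second after the job is handed in: Full batteries in the supplies, flat ones in the chargers, each in the unit of its width: within 10 mm of the well centre, on the well floor (3 mm), upright (0.06 rad), in line with the unit (0.2 rad), terminals at the electronics or display end, at rest (x of full_wide in the frame of supply_wide between -0.042 and -0.022 m and y of full_wide in the frame of supply_wide between -0.01 and 0.01 m and z of full_wide in the frame of supply_wide between 0.001 and 0.007 m and x of supply_wide in the frame of full_wide above 0.015 m and angle between the x axis of full_wide and the x axis of supply_wide, either way round below 0.2 rad and angle between each of full_wide, full_slim, flat_wide, flat_slim's own z axis and vertical below 0.06 rad and linear speed of each of full_wide, full_slim, flat_wide, flat_slim below 0.02 m/s and angular speed of each of full_wide, full_slim, flat_wide, flat_slim below 0.2 rad/s and x of full_slim in the frame of supply_slim between -0.042 and -0.022 m and y of full_slim in the frame of supply_slim between -0.01 and 0.01 m and z of full_slim in the frame of supply_slim between 0.001 and 0.007 m and x of supply_slim in the frame of full_slim above 0.015 m and angle between the x axis of full_slim and the x axis of supply_slim, either way round below 0.2 rad and x of flat_wide in the frame of charger_wide between -0.042 and -0.022 m and y of flat_wide in the frame of charger_wide between -0.01 and 0.01 m and z of flat_wide in the frame of charger_wide between 0.001 and 0.007 m and x of charger_wide in the frame of flat_wide above 0.015 m and angle between the x axis of flat_wide and the x axis of charger_wide, either way round below 0.2 rad and x of flat_slim in the frame of charger_slim between -0.042 and -0.022 m and y of flat_slim in the frame of charger_slim between -0.01 and 0.01 m and z of flat_slim in the frame of charger_slim between 0.001 and 0.007 m and x of charger_slim in the frame of flat_slim above 0.015 m and angle between the x axis of flat_slim and the x axis of charger_slim, either way round below 0.2 rad); the robot touches nothing.
It fails at once if a battery is tipped over (more than 0.6 rad from upright) (angle between any of full_wide, full_slim, flat_wide, flat_slim's own z axis and vertical above 0.6 rad).
It fails at once if a battery is dropped (it falls free of the fingers, faster than 0.5 m/s: a drop of about 13 mm or more) ((contact force between the fingers and full_wide below 0.2 N and linear speed of full_wide above 0.5 m/s) or (contact force between the fingers and full_slim below 0.2 N and linear speed of full_slim above 0.5 m/s) or (contact force between the fingers and flat_wide below 0.2 N and linear speed of flat_wide above 0.5 m/s) or (contact force between the fingers and flat_slim below 0.2 N and linear speed of flat_slim above 0.5 m/s)).
It also fails if it takes over 128 s, if anything falls off the work surface, if the arm or the gripper's body presses on something with over 40 N, if the wrist force passes 120 N, or if a joint passes its speed limit or range.

### The arm

A 6-joint arm with a two-finger parallel gripper is mounted at the origin on the work surface. World frame = base frame: x ahead of the robot, y to its left, z up, the work surface at z = 0. Lengths are in m, angles in rad, forces in N, time in s.
With the tool pointing down it reaches from about 0.4 to 0.925 m from the base axis. Payload 12.5 kg.
Tool frame: the origin (TCP) lies at the very end of the fingers, on their centre line; the grasp point (between the pads) lies 19 mm behind it; z points along the fingers, y is the line along which they close (so a half turn about z gives the same grasp; the last joint's range is limited). The gripper opens to 95 mm and grips with 3 to 60 N. Pads are 20 mm wide; open, the fingers measure 119 mm over their backs; the gripper's body (75 mm by 180 mm) begins 59 mm behind the grasp point.
Start: joints at [-1.212, 0.491, 1.559, -0, 1.092, -0.106], TCP at [0.28, -0.559, 0.215] pointing down, gripper open.
Joint ranges: [-3.1, 3.1], [-0.84, 2.19], [0.05, 2.79], [-1.13, 4.28], [0.06, 2.93], [-2.69, 2.69]. Speed limits (rad/s): [2.22, 2.22, 2.79, 3.14, 3.14, 3.14].

### API

Orientations are given as [roll, pitch, yaw] about the fixed x, y, z axes, in that order (R = Rz(yaw) Ry(pitch) Rx(roll)).
In Python, from bench import r gives the robot as it stands. The module is installed in compiled form; this text tells all that it offers.
- The arm moves only by the shell command python3 -m pendant 'ROWS'. ROWS is JSON, a list of rows, each a list of 3 entries, a list of its own where there are three numbers: the shift along the tool's x, y, z scaled (see below), then the turn about the tool's z scaled (see below), then the opening, from 0 (shut) to 1 (fully open). In form: [[[x, y, z], twist, hand], ...]. A call has 1 to 8 rows; each row shifts and turns the commanded pose from where the row before left it, along the tool's axes as they then stand; what a row does not reach is not made up. The controller multiplies each number of a shift by 50 mm and each number of a turn by 5 degrees. A row lasts 1/8 s, in which the tool goes at most 62.5 mm and 10.7 degrees, less where a joint would pass 70% of its speed; a pose out of reach is approached as far as the arm can. A call with a number of a shift or a turn outside -1 to 1 is refused whole. A call with a gripper value outside its range is refused whole. The fingers move at their own pace and stop on an object; the grip force is fixed at half the most. Time passes only in rows, so rows that do not move let the fingers close. It gives the time, the measured TCP pose, the force, the opening and the grip force at its end, in the units of the state.
- r.get_state(): the state, without advancing time (a new reading comes with each control period).
- r.capture(name): name is "scene" or "top" or "wrist"; returns (picture, depth): 480x640x3 uint8, red, green, blue; 480x640 float32, m along the optical axis (not along the pixel's ray), 0 where there is no reading.
- r.camera_model(name): a dict with "fx", "fy", "cx", "cy" (pixels), "rvec" (rotation vector, rad) and "tvec" (3), from world to camera coordinates, as OpenCV has them; the wrist camera has in their place "mount" (4x4, takes a point from camera to tool coordinates, whose origin is the TCP and whose axes are the flange's). Camera axes: x right, y down, z forward; pixel columns grow to the right and rows downward; lengths in m; the calibration is good to about 2 mm. A picture is of the moment at which its call begins: read the wrist's pose just before it. camera_model takes no time and is no camera call.
- r.job_done(): hands the job in; it is judged then, once.
The state is a dict: "t": time; "joints": joint angles; "joint_velocities": joint speeds; "joint_efforts": joint torques, N m; "ee_pos": TCP position; "ee_rot": TCP orientation; "wrist_force": force on the tool from outside, world axes, zero at the start; "torque": the same for the moment, N m; "finger_gap": opening from 0.0 (shut) to 1.0 (fully open); "gripper_force": force on a finger pad.
Only numpy, scipy, OpenCV 4.12 (cv2) and the standard library are available. Lean on these libraries where they do the work, as an engineer would, in place of code of your own. Each camera call takes 0.05 s, during which the arm holds its last target. There are 200 camera calls.

## Working session

There is one attempt and no reset: what is moved stays moved. The work goes in short steps, Python scripts to look and compute and a shell command to move; the robot and the scene stay as the last step left them, time stands still between calls to the robot, and variables do not carry over. Pictures are saved under pics/ and viewed, at most 14 in all, crops included, and the job is handed in when it is done.

```bash
mkdir -p pics; python3 - <<'E'
from bench import r
import cv2
s=r.get_state();print(s)
for n in("top","scene"):
    p,d=r.capture(n);cv2.imwrite(f"pics/{n}0.png",p[:,:,::-1])
    print(n,r.camera_model(n), (d>0).mean())
print(r.camera_model("wrist"))
E
```

```text
{'t': 0.0, 'joints': array([-1.21158486e+00,  4.91572700e-01,  1.55946107e+00, -9.19820415e-06,
        1.09166655e+00, -1.05582927e-01]), 'joint_velocities': array([-0.00157928, -0.00036599,  0.00185528,  0.00076869, -0.00055084,
       -0.00024553]), 'joint_efforts': array([-7.49904825e-05, -6.12643576e+01, -2.58180696e+01,  6.92777149e-02,
        4.81838908e-02, -9.21571291e-05]), 'ee_pos': array([ 0.28009212, -0.55845544,  0.21404958]), 'ee_rot': array([-3.14049030e+00, -1.08621067e-04,  4.64798580e-01]), 'wrist_force': array([-0.14016575,  0.26139028,  0.28951078]), 'torque': array([-0.04830562, -0.04123641, -0.04258098]), 'gripper_force': 0.0, 'finger_gap': 1.0014154343850779}
top {'fx': 583.9755210614131, 'fy': 583.9755210614131, 'cx': 317.1471342877808, 'cy': 228.99186965118827, 'rvec': array([ 2.15334146, -2.20243864,  0.1138984 ]), 'tvec': array([-0.00628289,  0.51028555,  1.24536805])} 0.9957584635416666
scene {'fx': 500.1579131192283, 'fy': 500.1579131192283, 'cx': 330.3325319941506, 'cy': 239.92577228329893, 'rvec': array([ 1.1373339 ,  2.61459521, -0.72789084]), 'tvec': array([ 0.32679366, -0.27909589,  1.34268615])} 0.9960123697916666
{'fx': 367.30219077054994, 'fy': 367.30219077054994, 'cx': 327.48651317494193, 'cy': 237.62146601333345, 'mount': array([[ 7.05505722e-05, -9.67206420e-01, -2.53991607e-01,
         7.16792280e-02],
       [ 9.99999967e-01,  1.30502760e-04, -2.19190461e-04,
        -5.44436063e-04],
       [ 2.45149026e-04, -2.53991584e-01,  9.67206397e-01,
        -1.70469417e-01],
       [ 0.00000000e+00,  0.00000000e+00,  0.00000000e+00,
         1.00000000e+00]])}
```

View pics/top0.png

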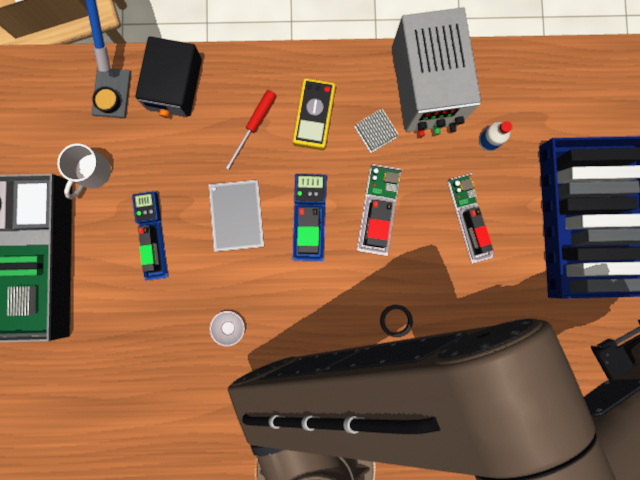

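View pics/scene0.png

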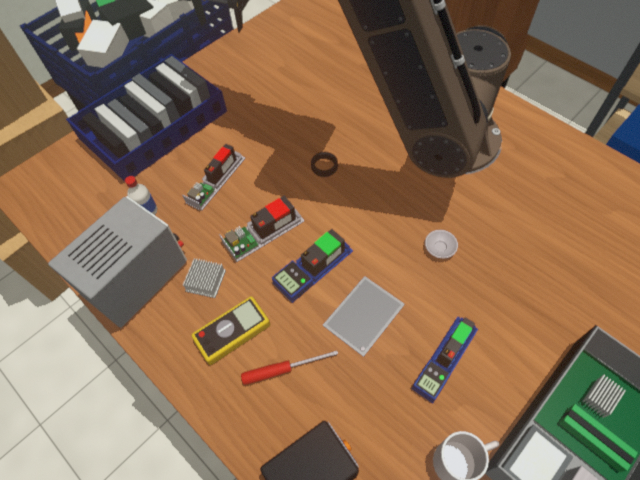

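Both views show, from left (+y) to right: slim charger (top px 150,235), mat (236,215), wide charger (309,220), wide supply (379,210) and slim supply (472,220). The mat is empty. First I'll get rough positions by triangulating the tags.

```bash
cat > h.py <<'E'
import numpy as np, cv2
from bench import r
from scipy.spatial.transform import Rotation as Ro
def cam(n, st=None):
    m=r.camera_model(n)
    if n=="wrist":
        T=np.eye(4);T[:3,:3]=Ro.from_euler("xyz",st["ee_rot"]).as_matrix();T[:3,3]=st["ee_pos"]
        M=T@m["mount"];Rw,o=M[:3,:3],M[:3,3]
    else:
        Rc=cv2.Rodrigues(m["rvec"])[0];Rw=Rc.T;o=-Rc.T@m["tvec"]
    return m,Rw,o
def ray(c,uv):
    m,Rw,o=c;uv=np.atleast_2d(uv).astype(float)
    d=np.c_[(uv[:,0]-m["cx"])/m["fx"],(uv[:,1]-m["cy"])/m["fy"],np.ones(len(uv))]@Rw.T
    return o,d
def onplane(c,uv,z):
    o,d=ray(c,uv);return o+d*((z-o[2])/d[:,2])[:,None]
def proj(c,P):
    m,Rw,o=c;q=(np.atleast_2d(P)-o)@Rw;return np.c_[m["fx"]*q[:,0]/q[:,2]+m["cx"],m["fy"]*q[:,1]/q[:,2]+m["cy"]]
def tri(c1,u1,c2,u2):
    o1,d1=ray(c1,u1);o2,d2=ray(c2,u2);d1=d1[0];d2=d2[0]
    s=np.linalg.lstsq(np.c_[d1,-d2],o2-o1,rcond=None)[0]
    a=o1+s[0]*d1;b=o2+s[1]*d2;return (a+b)/2,np.linalg.norm(a-b)
def tags(p,amin=60):
    R,G,B=[p[:,:,i].astype(int) for i in range(3)];out=[]
    for col,m in(("red",(R>170)&(G<70)&(B<70)),("green",(G>170)&(R<90)&(B<110))):
        cs,_=cv2.findContours(m.astype(np.uint8),cv2.RETR_EXTERNAL,cv2.CHAIN_APPROX_NONE)
        for k in cs:
            a=cv2.contourArea(k)
            if a>amin:
                M=cv2.moments(k);out.append((col,np.array([M["m10"]/a,M["m01"]/a]),a,cv2.minAreaRect(k)))
    return out
E
python3 - <<'E'
from h import *
np.set_printoptions(precision=4,suppress=True)
ct,cs=cam("top"),cam("scene")
pt,dt=r.capture("top");ps,_=r.capture("scene")
A,B=tags(pt),tags(ps)
for a in A:
    for b in B:
        if a[0]==b[0]:
            P,e=tri(ct,a[1],cs,b[1])
            if e<.012: print(a[0],a[1].round(),a[2],b[1].round(),P,round(e,4))
g=cv2.inRange(pt,(130,130,130),(190,190,190))[150:280,190:280]
k=max(cv2.findContours(g,0,1)[0],key=cv2.contourArea)
q=cv2.boxPoints(cv2.minAreaRect(k))+[190,150];print(onplane(ct,q,.003))
E
```

```text
red [483. 236.] 196.5 [221. 154.] [ 0.4841 -0.3677  0.0548] 0.0019
red [378. 229.] 352.5 [265. 372.] [ 0.6316 -0.3075 -1.3373] 0.0017
red [378. 229.] 352.5 [277. 208.] [ 0.5036 -0.1459  0.0548] 0.0017
red [260. 110.] 337.5 [265. 372.] [0.7803 0.1031 0.0164] 0.0012
red [260. 110.] 337.5 [277. 208.] [0.6539 0.0688 0.4284] 0.0013
green [ 18. 272.] 117.0 [594. 440.] [ 0.4311  0.6551 -0.0278] 0.0066
green [146. 254.] 192.5 [462. 332.] [0.4609 0.3452 0.0543] 0.0028
green [308. 236.] 355.5 [327. 243.] [0.4921 0.0036 0.0527] 0.0027
[[0.6131 0.2169 0.003 ]
 [0.6205 0.1171 0.003 ]
 [0.4824 0.1062 0.003 ]
 [0.4753 0.205  0.003 ]]
```

```bash
python3 -m pendant '[[[0.9,-0.28,0],0.89,1],[[0.88,-0.35,0],0.89,1],[[0.85,-0.41,0],0.89,1],[[0.81,-0.48,0],0.89,1],[[0.77,-0.54,0],0.89,1],[[0.73,-0.6,0],0.89,1],[[0.68,-0.65,0],0,1],[[0,0,0],0,1]]'
```

```text
t: 1.2
ee_pos: [0.5201, -0.3281, 0.2144]
ee_rot: [-3.141, 0.0, 0.002]
wrist_force: [-0.9, 0.6, -0.3]
finger_gap: 0.998
gripper_force: 0.0
```

```bash
cat > shot.py <<'E'
import sys
from h import *
s=r.get_state();p,d=r.capture("wrist")
np.savez(f"pics/{sys.argv[1]}.npz",p=p,d=d,ee_pos=s["ee_pos"],ee_rot=s["ee_rot"])
cv2.imwrite(f"pics/{sys.argv[1]}.png",p[:,:,::-1])
E
python3 shot.py w1
python3 -m pendant '[[[0,-0.9,0],0,1],[[0,-0.9,0],0,1],[[0,-0.9,0],0,1],[[0,-0.9,0],0,1],[[0,0,0],0,1],[[0,0,0],0,1]]'; python3 shot.py w2
python3 -m pendant '[[[0,-1,0],0,1],[[0,-1,0],0,1],[[0,-1,0],0,1],[[0,-1,0],0,1],[[0,0,0],0,1],[[0,0,0],0,1]]'; python3 shot.py w3
python3 -m pendant '[[[0,-1,0],0,1],[[0,-1,0],0,1],[[0,-1,0],0,1],[[0,-1,0],0,1],[[0,0,0],0,1],[[0,0,0],0,1]]'; python3 shot.py w4
python3 -c "
import cv2,numpy as np
cv2.imwrite('pics/wm.png',cv2.resize(np.vstack([np.hstack([cv2.imread('pics/w1.png'),cv2.imread('pics/w2.png')]),np.hstack([cv2.imread('pics/w3.png'),cv2.imread('pics/w4.png')])]),(800,600),interpolation=cv2.INTER_AREA))"
```

```text
t: 2.0
ee_pos: [0.5185, -0.1514, 0.2148]
ee_rot: [3.141, -0.0, -0.002]
wrist_force: [-0.2, 0.5, 0.2]
finger_gap: 0.999
gripper_force: 0.0
t: 2.8
ee_pos: [0.5192, 0.0486, 0.2145]
ee_rot: [3.141, 0.0, -0.002]
wrist_force: [1.1, 0.3, 0.2]
finger_gap: 1.002
gripper_force: 0.0
t: 3.6
ee_pos: [0.5196, 0.2483, 0.2144]
ee_rot: [3.141, 0.0, -0.002]
wrist_force: [-0.5, -0.8, -0.7]
finger_gap: 1.0
gripper_force: 0.0
```

View pics/wm.png

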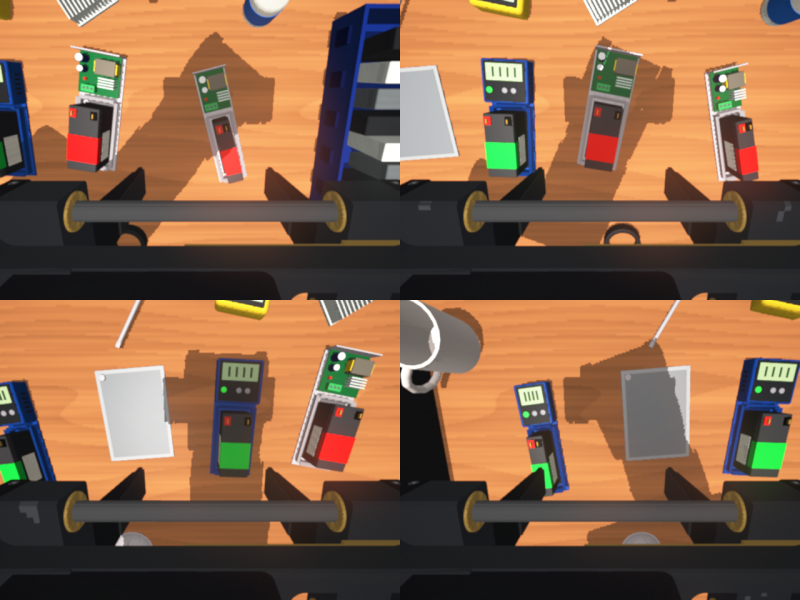

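The four wrist views show each unit whole in one view: slim supply in w1, wide supply in w2, wide charger in w3 and slim charger in w4. The mat is in w3. Next I'll segment the battery tops and unit outlines, cast rays onto their planes, and check against the given sizes.

```bash
cat > meas.py <<'E'
import sys
from h import *
np.set_printoptions(precision=4,suppress=True)
def load(n):
    z=np.load(f"pics/{n}.npz");return z["p"],z["d"],cam("wrist",z)
def cloud(d,c):
    v,u=np.mgrid[:480,:640];o,dr=ray(c,np.c_[u.ravel(),v.ravel()])
    return (o+dr*d.ravel()[:,None]).reshape(480,640,3)
def rect(xy):
    (cx,cy),(w,h),a=cv2.minAreaRect(xy.astype(np.float32))
    if w<h: w,h,a=h,w,a-90
    return np.array([cx,cy]),w,h,(a+90)%180-90
def measure(n,ctr):
    p,d,c=load(n);P=cloud(d,c);near=np.hypot(P[...,0]-ctr[0],P[...,1]-ctr[1])<.14
    top=((P[...,2]>.046)&(P[...,2]<.075)&near&(d>0)).astype(np.uint8)
    k=max(cv2.findContours(top,0,cv2.CHAIN_APPROX_NONE)[0],key=lambda k:np.hypot(*(P[int(k[:,0,1].mean()),int(k[:,0,0].mean()),:2]-ctr[:2])) if cv2.contourArea(k)>300 else 0) if 0 else max(cv2.findContours(top,0,cv2.CHAIN_APPROX_NONE)[0],key=cv2.contourArea)
    m=np.zeros_like(top);cv2.drawContours(m,[k],-1,1,-1)
    zt=np.median(P[...,2][m>0])
    print(n,"battery top z",round(zt,4),rect(onplane(c,k[:,0,:],zt)[:,:2]))
    low=((P[...,2]>.010)&near&(d>0)).astype(np.uint8)
    low=cv2.morphologyEx(low,cv2.MORPH_OPEN,np.ones((3,3)))
    nl,lab=cv2.connectedComponents(low);v,u=np.argwhere(m>0).mean(0).astype(int)
    Q=P[lab==lab[v,u]];print("   unit all",rect(Q[:,:2]))
    q=Q[(Q[:,2]<.022)];print("   rim",np.median(q[:,2]),rect(q[:,:2]))
    q=Q[(Q[:,2]<.040)&(Q[:,2]>.022)];print("   mid",np.median(q[:,2]),rect(q[:,:2]))
    return P,c
if __name__=="__main__":
    measure("w1",(.50,-.366));measure("w2",(.52,-.145));measure("w3",(.52,.0));measure("w4",(.50,.345))
    p,d,c=load("w3")
    for n in("w1","w2","w3","w4"):
        p,d,c=load(n)
        for t in tags(p,400): print(n,t[0],t[1],onplane(c,t[1],.056))
E
python3 meas.py
```

```text
w1 battery top z 0.0566 (array([ 0.4999, -0.3627]), 0.09774812310934067, 0.0249763336032629, 15.440367698669434)
   unit all (array([ 0.4966, -0.3631]), 0.11858709901571274, 0.04628288373351097, 13.870260238647461)
   rim 0.017522480414034702 (array([ 0.4966, -0.3631]), 0.11858709901571274, 0.04628288373351097, 13.870260238647461)
   mid 0.031993561006434246 (array([ 0.5285, -0.3456]), 0.04628796875476837, 0.0197768397629261, -15.092781066894531)
w2 battery top z 0.0567 (array([ 0.5187, -0.1483]), 0.09706856310367584, 0.04399167373776436, -9.812149047851562)
   unit all (array([ 0.5187, -0.1471]), 0.11943158507347107, 0.065374456346035, -10.824012756347656)
   rim 0.017639262309465997 (array([ 0.5187, -0.1471]), 0.11943158507347107, 0.065374456346035, -10.824012756347656)
   mid 0.03150533868385896 (array([ 0.5659, -0.1561]), 0.040375400334596634, 0.0002990942448377609, 80.48470306396484)
w3 battery top z 0.0566 (array([0.5081, 0.0043]), 0.0973745658993721, 0.04485137388110161, -2.2070541381835938)
   unit all (array([0.5063, 0.0028]), 0.11818123608827591, 0.06547477841377258, -3.051
[... 426 characters left out ...]
3233795166016, -42.256736755371094)
   rim 0.017591027776588886 (array([0.4731, 0.3453]), 0.11979270726442337, 0.04620708152651787, 7.768614768981934)
   mid 0.031747303402495014 (array([0.4791, 0.3367]), 0.09906477481126785, 0.022489912807941437, 19.705604553222656)
w1 red [131.6419 238.0039] [[ 0.5043 -0.1459  0.056 ]]
w2 red [557.0373 255.9728] [[ 0.4853 -0.3662  0.056 ]]
w2 red [322.0058 236.6971] [[ 0.5044 -0.1456  0.056 ]]
w2 green [161.7115 248.5806] [[0.4932 0.0042 0.056 ]]
w3 red [537.8942 236.7224] [[ 0.5046 -0.1454  0.056 ]]
w3 green [ 14.6946 274.8104] [[0.468 0.347 0.056]]
w4 green [230.5769 277.3914] [[0.4655 0.3414 0.056 ]]
w4 green [589.359  248.6696] [[0.4933 0.0047 0.056 ]]
```

Sizes match: battery tops are 97–98 × 24–45 mm at z 0.0565 (two-view tag height 0.053–0.055), and the rim is at z 0.0175, about 119 × 65/46 mm. The well centres (yaw) are:

| Unit | Well centre | Yaw |
|---|---|---|
| supply_slim | (.4966, -.3631) | 13.9° |
| supply_wide | (.5187, -.1471) | -10.8° |
| charger_wide | (.5063, .0028) | -3° |
| charger_slim | (.4731, .3453) | 7.8° |

Next I'll move above the slim charger's battery and look again.

```bash
cat > go.py <<'E'
# how far from the measured pose to x y yaw(deg) z, in tool axes and row units
import sys
from h import *
x,y,yaw,z=map(float,sys.argv[1:5]);n=int(sys.argv[5]) if len(sys.argv)>5 else 1
s=r.get_state();y0=s["ee_rot"][2];p=s["ee_pos"];D=np.array([x,y,z])-p;dy=(np.degrees(y0)-yaw+180)%360-180
for i in range(n):
    a=y0-np.radians(dy)*i/n;d=D/n
    print([round(v/.05,2) for v in(d[0]*np.cos(a)+d[1]*np.sin(a),d[0]*np.sin(a)-d[1]*np.cos(a),-d[2])],round(dy/5/n,2))
E
python3 -m pendant '[[[-0.43,-0.98,0],0,1],[[-0.43,-0.98,0],0,1],[[0,0,0],-0.75,1],[[0,0,0],-0.75,1],[[0,0,0],0,1],[[0,0,0],0,1]]'; python3 shot.py a1; python3 -c "
from meas import *
measure('a1',(.4766,.346))"; python3 go.py .4766 .346 7.4 .026 4
```

```text
t: 4.4
ee_pos: [0.4768, 0.3468, 0.2147]
ee_rot: [3.141, -0.0, 0.127]
wrist_force: [0.5, -0.7, 0.3]
finger_gap: 0.999
gripper_force: 0.0
a1 battery top z 0.0567 (array([0.4763, 0.3474]), 0.09640462696552277, 0.024740679189562798, 6.735398292541504)
   unit all (array([0.4731, 0.346 ]), 0.11871892958879471, 0.04631829261779785, 7.171844482421875)
   rim 0.017611189749050238 (array([0.4731, 0.346 ]), 0.11871892958879471, 0.04631829261779785, 7.171844482421875)
   mid 0.033486829941747176 (array([0.5233, 0.3529]), 0.022853877395391464, 0.00035055261105298996, -83.68584060668945)
[np.float64(-0.0), np.float64(0.0), np.float64(0.94)] -0.01
[np.float64(-0.0), np.float64(0.0), np.float64(0.94)] -0.01
[np.float64(-0.0), np.float64(0.0), np.float64(0.94)] -0.01
[np.float64(-0.0), np.float64(0.0), np.float64(0.94)] -0.01
```

View pics/a1.png

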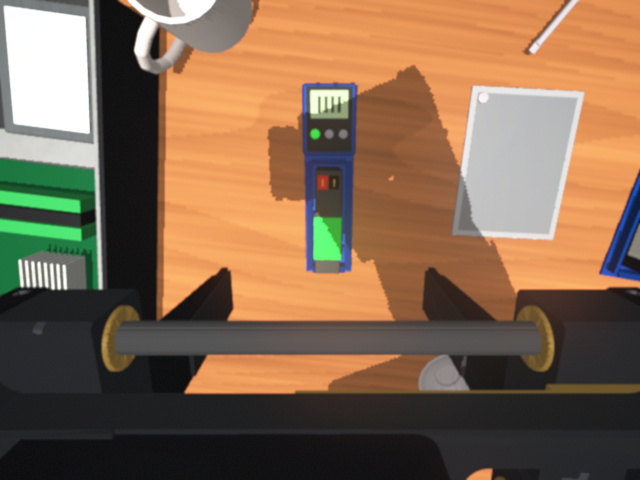

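The picture shows the slim charger (305–355, 85–270) squarely between the fingers, with nothing in the way. Descend and grip.

```bash
python3 -m pendant '[[[0,0,0.9],0,1],[[0,0,0.9],0,1],[[0,0,0.9],0,1],[[0,0,0.7],0,1],[[0,0,0.36],0,1],[[0,0,0],0,1]]'; python3 -m pendant '[[[0,0,0],0,0],[[0,0,0],0,0],[[0,0,0],0,0],[[0,0,0],0,0],[[0,0,0],0,0],[[0,0,0],0,0]]'
```

```text
t: 5.2
ee_pos: [0.4762, 0.3474, 0.026]
ee_rot: [3.141, 0.001, 0.129]
wrist_force: [0.0, 0.1, 0.2]
finger_gap: 0.998
gripper_force: 0.0
t: 5.95
ee_pos: [0.4763, 0.3477, 0.0266]
ee_rot: [3.141, 0.0, 0.13]
wrist_force: [-0.2, -0.2, 0.3]
finger_gap: 0.429
gripper_force: 0.0
```

```bash
python3 -m pendant '[[[0,0,0],0,0],[[0,0,0],0,0],[[0,0,0],0,0],[[0,0,0],0,0]]'; python3 -m pendant '[[[0,0,-0.1],0,0],[[0,0,-0.3],0,0],[[0,0,-0.6],0,0],[[0,0,-0.6],0,0],[[0,0,-0.4],0,0],[[0,0,0],0,0]]'; python3 go.py .545 .161 4 .126 6
```

```text
t: 6.45
ee_pos: [0.4763, 0.3477, 0.0266]
ee_rot: [3.141, 0.0, 0.13]
wrist_force: [0.3, 0.4, 0.3]
finger_gap: 0.249
gripper_force: 29.9
t: 7.2
ee_pos: [0.4768, 0.3481, 0.1287]
ee_rot: [-3.14, -0.003, 0.13]
wrist_force: [-0.3, 0.4, -2.9]
finger_gap: 0.248
gripper_force: 29.9
[np.float64(0.14), np.float64(0.65), np.float64(0.01)] 0.11
[np.float64(0.15), np.float64(0.65), np.float64(0.01)] 0.11
[np.float64(0.16), np.float64(0.64), np.float64(0.01)] 0.11
[np.float64(0.16), np.float64(0.64), np.float64(0.01)] 0.11
[np.float64(0.17), np.float64(0.64), np.float64(0.01)] 0.11
[np.float64(0.18), np.float64(0.64), np.float64(0.01)] 0.11
```

```bash
python3 -m pendant '[[[0.14,0.65,0],0.11,0],[[0.15,0.65,0],0.11,0],[[0.16,0.64,0],0.11,0],[[0.16,0.64,0],0.11,0],[[0.17,0.64,0],0.11,0],[[0.18,0.64,0],0.11,0],[[0,0,0],0,0]]'; python3 -m pendant '[[[0,0,0.4],0,0],[[0,0,0.6],0,0],[[0,0,0.6],0,0],[[0,0,0.3],0,0],[[0,0,0.08],0,0],[[0,0,0],0,0]]'
```

```text
t: 8.07
ee_pos: [0.5446, 0.1591, 0.1259]
ee_rot: [3.141, 0.001, 0.069]
wrist_force: [-0.1, -0.4, -2.8]
finger_gap: 0.25
gripper_force: 29.9
t: 8.82
ee_pos: [0.5446, 0.1611, 0.028]
ee_rot: [3.142, -0.001, 0.072]
wrist_force: [-0.1, 0.7, -1.9]
finger_gap: 0.248
gripper_force: 29.9
```

```bash
python3 -m pendant '[[[0,0,0.02],0,0],[[0,0,0.01],0,0],[[0,0,0],0,0]]';python3 -m pendant '[[[0,0,0.01],0,0],[[0,0,0.0],0,0]]'
```

```text
t: 9.2
ee_pos: [0.5445, 0.1608, 0.0264]
ee_rot: [3.142, -0.001, 0.072]
wrist_force: [-1.3, -0.3, -1.5]
finger_gap: 0.249
gripper_force: 29.9
t: 9.45
ee_pos: [0.5444, 0.1608, 0.0256]
ee_rot: [3.141, 0.0, 0.072]
wrist_force: [0.6, -0.7, -2.1]
finger_gap: 0.25
gripper_force: 29.9
```

```bash
for i in 1; do python3 -m pendant '[[[0,0,0.01],0,0],[[0,0,0.01],0,0],[[0,0,0.0],0,0]]'; python3 -m pendant '[[[0,0,0.01],0,0],[[0,0,0.0],0,0]]';done
```

```text
t: 9.82
ee_pos: [0.5444, 0.1608, 0.0255]
ee_rot: [3.142, -0.001, 0.072]
wrist_force: [-2.6, -1.4, 10.4]
finger_gap: 0.248
gripper_force: 29.9
t: 10.07
ee_pos: [0.5444, 0.1608, 0.0255]
ee_rot: [3.142, -0.001, 0.072]
wrist_force: [-5.1, -2.1, 15.8]
finger_gap: 0.247
gripper_force: 29.9
```

Contact at TCP z 0.0255, as expected. Release, rise, and head for the slim supply.

```bash
python3 -m pendant '[[[0,0,0],0,1],[[0,0,0],0,1],[[0,0,0],0,1],[[0,0,-0.5],0,1],[[0,0,-0.9],0,1],[[0,0,-0.9],0,1],[[0,0,-0.9],0,1],[[0,0,-0.5],0,1]]'; python3 shot.py a2; python3 go.py .4999 -.3627 15 .20 12
```

```text
t: 11.08
ee_pos: [0.5447, 0.1609, 0.2114]
ee_rot: [-3.141, -0.002, 0.072]
wrist_force: [-0.6, -0.2, 0.3]
finger_gap: 0.988
gripper_force: 0.0
[np.float64(-0.14), np.float64(0.87), np.float64(0.02)] -0.18
[np.float64(-0.15), np.float64(0.86), np.float64(0.02)] -0.18
[np.float64(-0.17), np.float64(0.86), np.float64(0.02)] -0.18
[np.float64(-0.18), np.float64(0.86), np.float64(0.02)] -0.18
[np.float64(-0.19), np.float64(0.85), np.float64(0.02)] -0.18
[np.float64(-0.21), np.float64(0.85), np.float64(0.02)] -0.18
[np.float64(-0.22), np.float64(0.85), np.float64(0.02)] -0.18
[np.float64(-0.23), np.float64(0.84), np.float64(0.02)] -0.18
[np.float64(-0.25), np.float64(0.84), np.float64(0.02)] -0.18
[np.float64(-0.26), np.float64(0.84), np.float64(0.02)] -0.18
[np.float64(-0.27), np.float64(0.83), np.float64(0.02)] -0.18
[np.float64(-0.29), np.float64(0.83), np.float64(0.02)] -0.18
```

View pics/a2.png

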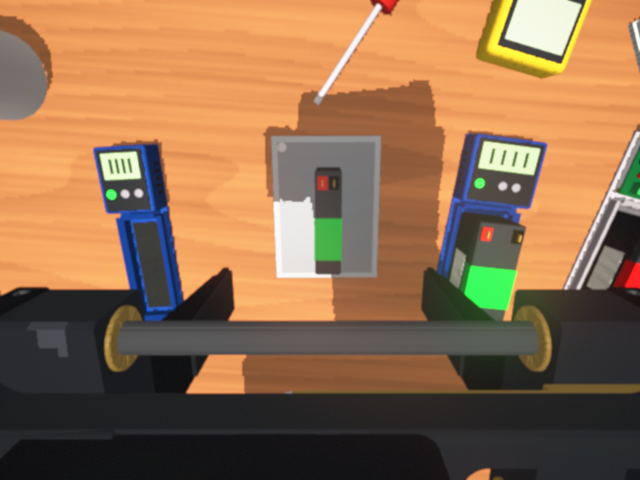

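The full slim battery stands upright on the mat (315–341, 168–273), and the slim charger's well (150, 260) is empty.

```bash
python3 -m pendant '[[[-0.14,0.87,0],-0.18,1],[[-0.15,0.86,0],-0.18,1],[[-0.17,0.86,0],-0.18,1],[[-0.18,0.86,0],-0.18,1],[[-0.19,0.85,0],-0.18,1],[[-0.21,0.85,0],-0.18,1],[[-0.22,0.85,0],-0.18,1],[[-0.23,0.84,0],-0.18,1]]';python3 -m pendant '[[[-0.25,0.84,0],-0.18,1],[[-0.26,0.84,0],-0.18,1],[[-0.27,0.83,0],-0.18,1],[[-0.29,0.83,0],-0.18,1],[[0,0,0],0,1],[[0,0,0],0,1]]'; python3 shot.py a3; python3 -c "
from meas import *
measure('a3',(.4966,-.3631))"; python3 go.py .4999 -.3627 15 .026 1
```

```text
t: 12.12
ee_pos: [0.5133, -0.1894, 0.2084]
ee_rot: [-3.141, 0.001, 0.198]
wrist_force: [-0.4, 0.2, -0.5]
finger_gap: 1.001
gripper_force: 0.0
t: 12.88
ee_pos: [0.498, -0.3622, 0.2084]
ee_rot: [-3.14, 0.001, 0.26]
wrist_force: [0.0, 0.2, -1.2]
finger_gap: 0.998
gripper_force: 0.0
a3 battery top z 0.0567 (array([ 0.4991, -0.3627]), 0.09644430875778198, 0.024560611695051193, 15.527693748474121)
   unit all (array([ 0.4964, -0.3631]), 0.11923821270465851, 0.04639293625950813, 13.824661254882812)
   rim 0.017542931385852223 (array([ 0.4964, -0.3631]), 0.11923821270465851, 0.04639293625950813, 13.824661254882812)
   mid 0.029764442483249415 (array([ 0.5454, -0.35  ]), 0.022726770490407944, 0.00039192207623273134, -74.56732940673828)
[np.float64(0.03), np.float64(0.03), np.float64(3.65)] -0.01
```

```bash
python3 -m pendant '[[[0.02,0.02,0.9],0,1],[[0,0,0.9],0,1],[[0,0,0.9],0,1],[[0,0,0.6],0,1],[[0,0,0.34],0,0],[[0,0,0],0,0],[[0,0,0],0,0]]'; python3 -m pendant '[[[0,0,0],0,0],[[0,0,0],0,0],[[0,0,0],0,0],[[0,0,0],0,0],[[0,0,0],0,0],[[0,0,0],0,0],[[0,0,0],0,0]]'
```

```text
t: 13.8
ee_pos: [0.5001, -0.3637, 0.0284]
ee_rot: [3.14, -0.001, 0.261]
wrist_force: [0.1, 0.2, 0.4]
finger_gap: 0.74
gripper_force: 0.0
t: 14.68
ee_pos: [0.4995, -0.3635, 0.0272]
ee_rot: [3.141, -0.0, 0.26]
wrist_force: [-0.8, 0.3, 0.4]
finger_gap: 0.249
gripper_force: 30.0
```

```bash
python3 -m pendant '[[[0,0,-0.1],0,0],[[0,0,-0.3],0,0],[[0,0,-0.6],0,0],[[0,0,-0.6],0,0],[[0,0,-0.4],0,0],[[0,0,0],0,0]]'; python3 go.py .4735 .346 7.2 .126 16
```

```text
t: 15.42
ee_pos: [0.5, -0.3639, 0.1293]
ee_rot: [3.139, -0.002, 0.261]
wrist_force: [-0.6, 0.1, -2.1]
finger_gap: 0.251
gripper_force: 30.0
[np.float64(0.2), np.float64(-0.87), np.float64(0.0)] 0.1
[np.float64(0.19), np.float64(-0.87), np.float64(0.0)] 0.1
[np.float64(0.18), np.float64(-0.87), np.float64(0.0)] 0.1
[np.float64(0.17), np.float64(-0.87), np.float64(0.0)] 0.1
[np.float64(0.17), np.float64(-0.87), np.float64(0.0)] 0.1
[np.float64(0.16), np.float64(-0.87), np.float64(0.0)] 0.1
[np.float64(0.15), np.float64(-0.87), np.float64(0.0)] 0.1
[np.float64(0.15), np.float64(-0.88), np.float64(0.0)] 0.1
[np.float64(0.14), np.float64(-0.88), np.float64(0.0)] 0.1
[np.float64(0.13), np.float64(-0.88), np.float64(0.0)] 0.1
[np.float64(0.12), np.float64(-0.88), np.float64(0.0)] 0.1
[np.float64(0.12), np.float64(-0.88), np.float64(0.0)] 0.1
[np.float64(0.11), np.float64(-0.88), np.float64(0.0)] 0.1
[np.float64(0.1), np.float64(-0.88), np.float64(0.0)] 0.1
[np.float64(0.09), np.float64(-0.88), np.float64(0.0)] 0.1
[np.float64(0.09), np.float64(-0.88), np.float64(0.0)] 0.1
```

```bash
python3 -m pendant '[[[0.1,-0.43,0],0.05,0],[[0.2,-0.87,0],0.1,0],[[0.19,-0.87,0],0.1,0],[[0.18,-0.87,0],0.1,0],[[0.17,-0.87,0],0.1,0],[[0.17,-0.87,0],0.1,0],[[0.16,-0.87,0],0.1,0],[[0.15,-0.87,0],0.1,0]]'; python3 -m pendant '[[[0.15,-0.88,0],0.1,0],[[0.14,-0.88,0],0.1,0],[[0.13,-0.88,0],0.1,0],[[0.12,-0.88,0],0.1,0],[[0.12,-0.88,0],0.1,0],[[0.11,-0.88,0],0.1,0],[[0.1,-0.88,0],0.1,0],[[0.09,-0.88,0],0.1,0]]';python3 -m pendant '[[[0.04,-0.44,0],0.05,0],[[0,0,0],0,0],[[0,0,0],0,0]]';python3 go.py .4735 .346 7.2 .0272 1
```

```text
t: 16.42
ee_pos: [0.4873, -0.0286, 0.1264]
ee_rot: [-3.141, 0.002, 0.195]
wrist_force: [0.2, 0.3, -3.0]
finger_gap: 0.252
gripper_force: 30.0
t: 17.42
ee_pos: [0.4765, 0.3259, 0.1261]
ee_rot: [3.141, 0.002, 0.125]
wrist_force: [0.5, -0.2, -3.5]
finger_gap: 0.254
gripper_force: 30.0
t: 17.8
ee_pos: [0.4767, 0.3457, 0.1264]
ee_rot: [3.141, 0.001, 0.121]
wrist_force: [-0.6, 0.6, -3.0]
finger_gap: 0.251
gripper_force: 30.0
[np.float64(-0.06), np.float64(-0.01), np.float64(1.98)] -0.05
```

```bash
python3 -m pendant '[[[-0.06,-0.01,0.3],-0.05,0],[[0,0,0.6],0,0],[[0,0,0.5],0,0],[[0,0,0.2],0,0],[[0,0,0.2],0,0],[[0,0,0.1],0,0],[[0,0,0.05],0,0],[[0,0,0],0,0]]'; python3 -m pendant '[[[0,0,0.02],0,0],[[0,0,0],0,0]]'; python3 -m pendant '[[[0,0,0.01],0,0],[[0,0,0],0,0]]'
```

```text
t: 18.8
ee_pos: [0.4746, 0.3465, 0.0298]
ee_rot: [-3.141, -0.0, 0.125]
wrist_force: [-0.5, -0.3, -2.2]
finger_gap: 0.252
gripper_force: 30.0
t: 19.05
ee_pos: [0.4746, 0.3465, 0.0288]
ee_rot: [-3.142, -0.0, 0.125]
wrist_force: [-0.6, -0.3, -3.2]
finger_gap: 0.25
gripper_force: 30.0
t: 19.3
ee_pos: [0.4745, 0.3464, 0.0281]
ee_rot: [3.142, -0.0, 0.125]
wrist_force: [0.6, -0.3, -3.8]
finger_gap: 0.249
gripper_force: 30.0
```

```bash
python3 -m pendant '[[[0,0,0.02],0,0],[[0,0,0],0,0]]'; python3 -m pendant '[[[0,0,0.01],0,0],[[0,0,0],0,0]]'; python3 -m pendant '[[[0,0,0.01],0,0],[[0,0,0],0,0]]'
```

```text
t: 19.55
ee_pos: [0.4746, 0.3464, 0.0272]
ee_rot: [3.142, -0.0, 0.125]
wrist_force: [-0.7, 0.1, -1.5]
finger_gap: 0.249
gripper_force: 30.0
t: 19.8
ee_pos: [0.4746, 0.3464, 0.0272]
ee_rot: [-3.142, -0.0, 0.125]
wrist_force: [-2.3, -1.0, 6.0]
finger_gap: 0.25
gripper_force: 30.0
t: 20.05
ee_pos: [0.4746, 0.3464, 0.0272]
ee_rot: [-3.141, -0.001, 0.125]
wrist_force: [-4.0, -2.6, 11.1]
finger_gap: 0.254
gripper_force: 30.0
```

Seated on the floor. Release and go to the mat battery.

```bash
python3 -m pendant '[[[0,0,0],0,1],[[0,0,0],0,1],[[0,0,0],0,1],[[0,0,-0.5],0,1],[[0,0,-0.9],0,1],[[0,0,-0.8],0,1],[[0,0,0],0,1]]'; python3 shot.py a4; python3 go.py .5444 .1608 4.1 .1 5;python3 -c "
from meas import *
measure('a4',(.4731,.346))
P=measure('a4',(.5444,.1608))"
```

```text
t: 20.92
ee_pos: [0.4756, 0.3471, 0.1388]
ee_rot: [-3.14, -0.005, 0.125]
wrist_force: [-0.0, 0.4, -0.8]
finger_gap: 0.928
gripper_force: 0.0
[np.float64(0.18), np.float64(0.77), np.float64(0.15)] 0.12
[np.float64(0.19), np.float64(0.77), np.float64(0.15)] 0.12
[np.float64(0.2), np.float64(0.77), np.float64(0.15)] 0.12
[np.float64(0.21), np.float64(0.77), np.float64(0.15)] 0.12
[np.float64(0.22), np.float64(0.76), np.float64(0.15)] 0.12
a4 battery top z 0.0567 (array([0.4748, 0.3475]), 0.09664043039083481, 0.02438104897737503, 7.861930847167969)
   unit all (array([0.4729, 0.346 ]), 0.11840399354696274, 0.046360135078430176, 7.173766613006592)
   rim 0.017525824749811236 (array([0.4729, 0.346 ]), 0.11840399354696274, 0.046360135078430176, 7.173766613006592)
   mid 0.0313632169536521 (array([0.5218, 0.3533]), 0.022377697750926018, 0.0003808834298979491, -82.61484003067017)
a4 battery top z 0.0554 (array([0.5431, 0.1649]), 0.09632883965969086, 0.03271445631980896, 4.364480018615723)
   unit all (array([0.5433, 0.1618]), 0.09697789698839188, 0.027036208659410477, 4.223679542541504)
   rim 0.01642604585573343 (array([0.5424, 0.1732]), 0.09676018357276917, 0.003397747641429305, 3.673097848892212)
   mid 0.0314551450839341 (array([0.5426, 0.1735]), 0.0967162474989891, 0.0034619600046426058, 3.4903924465179443)
```

```bash
python3 -m pendant '[[[0.18,0.77,0],0.12,1],[[0.19,0.77,0],0.12,1],[[0.2,0.77,0],0.12,1],[[0.21,0.77,0],0.12,1],[[0.22,0.76,0],0.12,1],[[0,0,0],0,1],[[0,0,0],0,1]]';python3 go.py .5440 .1608 4.1 .026 1
```

```text
t: 21.85
ee_pos: [0.5437, 0.1609, 0.1351]
ee_rot: [3.141, 0.002, 0.073]
wrist_force: [-0.4, 0.7, -1.1]
finger_gap: 1.002
gripper_force: 0.0
[np.float64(0.01), np.float64(0.0), np.float64(2.18)] 0.01
```

```bash
python3 -m pendant '[[[0,0,0.8],0,0.8],[[0,0,0.8],0,0.6],[[0,0,0.4],0,0.6],[[0,0,0.17],0,0.5],[[0,0,0],0,0],[[0,0,0],0,0],[[0,0,0],0,0],[[0,0,0],0,0]]'; python3 -m pendant '[[[0,0,0],0,0],[[0,0,0],0,0],[[0,0,0],0,0]]'; python3 -m pendant '[[[0,0,-0.1],0,0],[[0,0,-0.3],0,0],[[0,0,-0.6],0,0],[[0,0,-0.6],0,0],[[0,0,-0.4],0,0],[[0,0,0],0,0]]'; python3 go.py .4968 -.3634 13.8 .126 12
```

```text
t: 22.85
ee_pos: [0.5445, 0.1607, 0.0282]
ee_rot: [-3.142, -0.001, 0.073]
wrist_force: [-0.7, 0.1, 2.9]
finger_gap: 0.25
gripper_force: 30.0
t: 23.22
ee_pos: [0.5445, 0.1607, 0.0282]
ee_rot: [-3.142, -0.001, 0.073]
wrist_force: [-1.6, 1.0, 5.3]
finger_gap: 0.25
gripper_force: 30.0
t: 23.98
ee_pos: [0.5449, 0.1607, 0.1295]
ee_rot: [-3.141, -0.003, 0.073]
wrist_force: [-0.4, -0.2, -3.0]
finger_gap: 0.252
gripper_force: 30.0
[np.float64(-0.14), np.float64(0.87), np.float64(0.01)] -0.16
[np.float64(-0.16), np.float64(0.86), np.float64(0.01)] -0.16
[np.float64(-0.17), np.float64(0.86), np.float64(0.01)] -0.16
[np.float64(-0.18), np.float64(0.86), np.float64(0.01)] -0.16
[np.float64(-0.19), np.float64(0.86), np.float64(0.01)] -0.16
[np.float64(-0.2), np.float64(0.85), np.float64(0.01)] -0.16
[np.float64(-0.22), np.float64(0.85), np.float64(0.01)] -0.16
[np.float64(-0.23), np.float64(0.85), np.float64(0.01)] -0.16
[np.float64(-0.24), np.float64(0.84), np.float64(0.01)] -0.16
[np.float64(-0.25), np.float64(0.84), np.float64(0.01)] -0.16
[np.float64(-0.26), np.float64(0.84), np.float64(0.01)] -0.16
[np.float64(-0.27), np.float64(0.83), np.float64(0.01)] -0.16
```

```bash
python3 -m pendant '[[[-0.07,0.43,0],-0.08,0],[[-0.14,0.87,0],-0.16,0],[[-0.16,0.86,0],-0.16,0],[[-0.17,0.86,0],-0.16,0],[[-0.18,0.86,0],-0.16,0],[[-0.19,0.86,0],-0.16,0],[[-0.2,0.85,0],-0.16,0],[[-0.22,0.85,0],-0.16,0]]'; python3 -m pendant '[[[-0.23,0.85,0],-0.16,0],[[-0.24,0.84,0],-0.16,0],[[-0.25,0.84,0],-0.16,0],[[-0.26,0.84,0],-0.16,0],[[-0.13,0.42,0],-0.08,0],[[0,0,0],0,0],[[0,0,0],0,0]]';python3 go.py .4968 -.3634 13.8 .0289 1
```

```text
t: 24.98
ee_pos: [0.5157, -0.1684, 0.1269]
ee_rot: [-3.141, 0.001, 0.178]
wrist_force: [1.2, 0.7, -2.6]
finger_gap: 0.249
gripper_force: 30.0
t: 25.85
ee_pos: [0.5, -0.3626, 0.1273]
ee_rot: [-3.141, 0.001, 0.241]
wrist_force: [0.4, 0.3, -2.8]
finger_gap: 0.253
gripper_force: 30.0
[np.float64(-0.07), np.float64(-0.0), np.float64(1.97)] 0.0
```

```bash
python3 -m pendant '[[[-0.06,0.01,0.3],0,0],[[0,0,0.6],0,0],[[0,0,0.5],0,0],[[0,0,0.2],0,0],[[0,0,0.2],0,0],[[0,0,0.1],0,0],[[0,0,0.03],0,0],[[0,0,0],0,0]]'; python3 -m pendant '[[[0,0,0.02],0,0],[[0,0,0],0,0]]'; python3 -m pendant '[[[0,0,0.02],0,0],[[0,0,0],0,0]]'
```

```text
t: 26.85
ee_pos: [0.4974, -0.3653, 0.0315]
ee_rot: [3.141, -0.0, 0.24]
wrist_force: [-0.1, -0.7, -2.6]
finger_gap: 0.251
gripper_force: 30.0
t: 27.1
ee_pos: [0.4973, -0.3652, 0.0303]
ee_rot: [3.141, -0.0, 0.24]
wrist_force: [-0.4, -0.6, -2.1]
finger_gap: 0.25
gripper_force: 30.0
t: 27.35
ee_pos: [0.4974, -0.3652, 0.0293]
ee_rot: [3.141, -0.0, 0.24]
wrist_force: [-0.5, 0.3, -1.7]
finger_gap: 0.251
gripper_force: 30.0
```

```bash
python3 -m pendant '[[[0,0,0.01],0,0],[[0,0,0],0,0]]'; python3 -m pendant '[[[0,0,0.01],0,0],[[0,0,0],0,0]]'; python3 -m pendant '[[[0,0,0.01],0,0],[[0,0,0],0,0]]'
```

```text
t: 27.6
ee_pos: [0.4973, -0.3652, 0.0292]
ee_rot: [3.141, -0.0, 0.241]
wrist_force: [-2.1, 1.6, 5.7]
finger_gap: 0.251
gripper_force: 30.0
t: 27.85
ee_pos: [0.4974, -0.3652, 0.0292]
ee_rot: [3.141, -0.0, 0.241]
wrist_force: [-3.8, 1.9, 10.2]
finger_gap: 0.253
gripper_force: 30.0
t: 28.1
ee_pos: [0.4974, -0.3652, 0.0292]
ee_rot: [3.141, -0.0, 0.241]
wrist_force: [-4.2, 3.4, 15.3]
finger_gap: 0.254
gripper_force: 30.0
```

Seated at the predicted height. Release, rise and check, then go to the wide supply.

```bash
python3 -m pendant '[[[0,0,0],0,1],[[0,0,0],0,1],[[0,0,0],0,1],[[0,0,-0.5],0,1],[[0,0,-0.9],0,1],[[0,0,-0.9],0,1],[[0,0,-0.9],0,1],[[0,0,0],0,1]]'; python3 shot.py a5; python3 -c "
from meas import *
measure('a5',(.4966,-.3631))"; python3 go.py .5187 -.1483 -9.8 .19 6
```

```text
t: 29.1
ee_pos: [0.4983, -0.3659, 0.1909]
ee_rot: [3.137, -0.003, 0.241]
wrist_force: [-0.5, -0.2, -0.2]
finger_gap: 0.988
gripper_force: 0.0
a5 battery top z 0.0566 (array([ 0.4968, -0.3645]), 0.09713183343410492, 0.025011921301484108, 13.769197463989258)
   unit all (array([ 0.4962, -0.3631]), 0.11902846395969391, 0.0463007353246212, 13.876890182495117)
   rim 0.017556195104638017 (array([ 0.4962, -0.3631]), 0.11902846395969391, 0.0463007353246212, 13.876890182495117)
   mid 0.03340828590546552 (array([ 0.5432, -0.3532]), 0.022155456244945526, 0.0003669694997370243, -76.2059555053711)
[np.float64(0.24), np.float64(-0.69), np.float64(-0.0)] 0.79
[np.float64(0.19), np.float64(-0.7), np.float64(-0.0)] 0.79
[np.float64(0.14), np.float64(-0.71), np.float64(-0.0)] 0.79
[np.float64(0.1), np.float64(-0.72), np.float64(-0.0)] 0.79
[np.float64(0.05), np.float64(-0.73), np.float64(-0.0)] 0.79
[np.float64(-0.0), np.float64(-0.73), np.float64(-0.0)] 0.79
```

```bash
python3 -m pendant '[[[0.24,-0.69,0],0.79,1],[[0.19,-0.7,0],0.79,1],[[0.14,-0.71,0],0.79,1],[[0.1,-0.72,0],0.79,1],[[0.05,-0.73,0],0.79,1],[[0,-0.73,0],0.79,1],[[0,0,0],0,1],[[0,0,0],0,1]]'; python3 shot.py a6; python3 -c "
from meas import *
measure('a6',(.5187,-.147))"; python3 go.py .5187 -.1483 -9.8 .028 1
```

```text
t: 30.15
ee_pos: [0.5186, -0.148, 0.1868]
ee_rot: [-3.142, 0.001, -0.172]
wrist_force: [0.8, -0.1, 0.6]
finger_gap: 1.004
gripper_force: 0.0
a6 battery top z 0.0567 (array([ 0.5188, -0.1484]), 0.09675614535808563, 0.04392024874687195, -10.11956787109375)
   unit all (array([ 0.5195, -0.1473]), 0.11773808300495148, 0.0655049979686737, -10.834197998046875)
   rim 0.01760011852328755 (array([ 0.5195, -0.1473]), 0.11773808300495148, 0.0655049979686737, -10.834197998046875)
   mid 0.03528768302965418 (array([ 0.5658, -0.1562]), 0.04044389724731445, 0.0003273970214650035, 80.2038345336914)
[np.float64(0.0), np.float64(-0.0), np.float64(3.18)] -0.02
```

View pics/a6.png

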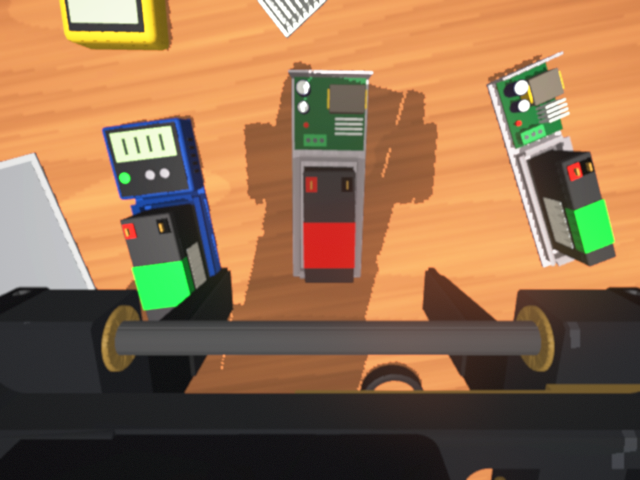

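The wide red battery (303–355, 165–280) is centred between the fingers, and the green slim battery sits in the slim supply at the right (575, 210). Pick the wide flat one.

```bash
python3 -m pendant '[[[0,0,0.8],0,1],[[0,0,0.9],0,1],[[0,0,0.8],0,0.8],[[0,0,0.5],0,0.8],[[0,0,0.2],0,0],[[0,0,0],0,0],[[0,0,0],0,0],[[0,0,0],0,0]]'; python3 -m pendant '[[[0,0,0],0,0],[[0,0,0],0,0],[[0,0,0],0,0],[[0,0,0],0,0]]'; python3 -m pendant '[[[0,0,-0.1],0,0],[[0,0,-0.3],0,0],[[0,0,-0.6],0,0],[[0,0,-0.6],0,0],[[0,0,-0.4],0,0],[[0,0,0],0,0]]'; python3 go.py .545 .161 4 .126 7
```

```text
t: 31.2
ee_pos: [0.5192, -0.1481, 0.0286]
ee_rot: [3.141, -0.002, -0.173]
wrist_force: [-1.0, -0.9, 2.6]
finger_gap: 0.448
gripper_force: 30.0
t: 31.7
ee_pos: [0.5193, -0.1481, 0.0286]
ee_rot: [3.141, -0.002, -0.173]
wrist_force: [-0.8, -1.8, 6.8]
finger_gap: 0.45
gripper_force: 30.0
t: 32.45
ee_pos: [0.5193, -0.1478, 0.1294]
ee_rot: [3.141, -0.003, -0.173]
wrist_force: [-0.4, 0.9, -6.1]
finger_gap: 0.45
gripper_force: 30.0
[np.float64(-0.08), np.float64(-0.88), np.float64(0.01)] -0.4
[np.float64(-0.05), np.float64(-0.88), np.float64(0.01)] -0.4
[np.float64(-0.02), np.float64(-0.89), np.float64(0.01)] -0.4
[np.float64(0.01), np.float64(-0.89), np.float64(0.01)] -0.4
[np.float64(0.04), np.float64(-0.88), np.float64(0.01)] -0.4
[np.float64(0.07), np.float64(-0.88), np.float64(0.01)] -0.4
[np.float64(0.1), np.float64(-0.88), np.float64(0.01)] -0.4
```

```bash
python3 -m pendant '[[[-0.04,-0.44,0],-0.2,0],[[-0.05,-0.88,0],-0.4,0],[[-0.04,-0.88,0],-0.4,0],[[-0.02,-0.89,0],-0.4,0],[[0.01,-0.89,0],-0.4,0],[[0.04,-0.88,0],-0.4,0],[[0.07,-0.88,0],-0.4,0],[[0.05,-0.44,0],-0.2,0]]'; python3 -m pendant '[[[0,0,0],0,0],[[0,0,0.4],0,0],[[0,0,0.6],0,0],[[0,0,0.5],0,0],[[0,0,0.3],0,0],[[0,0,0.1],0,0],[[0,0,0],0,0]]'; python3 -m pendant '[[[0,0,0.02],0,0],[[0,0,0],0,0]]'
```

```text
t: 33.45
ee_pos: [0.5398, 0.163, 0.1266]
ee_rot: [3.142, 0.002, 0.074]
wrist_force: [1.3, -1.2, -5.3]
finger_gap: 0.454
gripper_force: 30.0
t: 34.33
ee_pos: [0.5407, 0.1608, 0.0328]
ee_rot: [3.141, -0.0, 0.071]
wrist_force: [0.4, 0.3, -5.6]
finger_gap: 0.45
gripper_force: 30.0
t: 34.58
ee_pos: [0.5408, 0.161, 0.0322]
ee_rot: [-3.142, -0.001, 0.071]
wrist_force: [0.4, -0.3, -5.0]
finger_gap: 0.449
gripper_force: 30.0
```

```bash
python3 -m pendant '[[[0,0,0.06],0,0],[[0,0,0],0,0]]'; python3 -m pendant '[[[0,0,0.02],0,0],[[0,0,0],0,0]]';python3 -m pendant '[[[0,0,0.01],0,0],[[0,0,0],0,0]]';python3 -m pendant '[[[0,0,0.01],0,0],[[0,0,0],0,0]]'
```

```text
t: 34.83
ee_pos: [0.5405, 0.161, 0.0285]
ee_rot: [3.141, 0.0, 0.071]
wrist_force: [0.1, 0.3, -5.5]
finger_gap: 0.449
gripper_force: 30.0
t: 35.08
ee_pos: [0.5406, 0.161, 0.0277]
ee_rot: [3.142, -0.0, 0.071]
wrist_force: [-0.3, -0.3, -2.8]
finger_gap: 0.451
gripper_force: 30.0
t: 35.33
ee_pos: [0.5406, 0.161, 0.0276]
ee_rot: [3.142, -0.0, 0.071]
wrist_force: [-3.4, -0.8, 4.8]
finger_gap: 0.453
gripper_force: 30.0
t: 35.58
ee_pos: [0.5406, 0.161, 0.0276]
ee_rot: [3.142, -0.001, 0.071]
wrist_force: [-4.8, -1.0, 12.4]
finger_gap: 0.446
gripper_force: 30.0
```

```bash
python3 -m pendant '[[[0,0,0],0,1],[[0,0,0],0,1],[[0,0,0],0,1],[[0,0,-0.5],0,1],[[0,0,-0.9],0,1],[[0,0,-0.9],0,1],[[0,0,-0.9],0,1],[[0,0,0],0,1]]'; python3 go.py .5081 .0043 -2.3 .19 4
```

```text
t: 36.58
ee_pos: [0.5418, 0.1612, 0.1897]
ee_rot: [-3.141, -0.006, 0.071]
wrist_force: [-0.3, 0.4, -0.3]
finger_gap: 1.002
gripper_force: 0.0
[np.float64(-0.22), np.float64(0.77), np.float64(-0.0)] 0.32
[np.float64(-0.2), np.float64(0.78), np.float64(-0.0)] 0.32
[np.float64(-0.18), np.float64(0.78), np.float64(-0.0)] 0.32
[np.float64(-0.16), np.float64(0.79), np.float64(-0.0)] 0.32
```

```bash
python3 -m pendant '[[[-0.22,0.77,0],0.32,1],[[-0.2,0.78,0],0.32,1],[[-0.18,0.78,0],0.32,1],[[-0.16,0.79,0],0.32,1],[[0,0,0],0,1],[[0,0,0],0,1]]'; python3 shot.py a7; python3 -c "
from meas import *
measure('a7',(.5063,.003))"; python3 go.py .5081 .0043 -2.3 .028 1
```

```text
t: 37.33
ee_pos: [0.5071, 0.0041, 0.186]
ee_rot: [-3.141, 0.001, -0.041]
wrist_force: [-0.5, -0.5, 0.1]
finger_gap: 0.997
gripper_force: 0.0
a7 battery top z 0.0566 (array([0.5077, 0.0039]), 0.09631841629743576, 0.04385196045041084, -2.3096084594726562)
   unit all (array([0.5059, 0.003 ]), 0.11893251538276672, 0.06527209281921387, -3.0661163330078125)
   rim 0.017614431302148986 (array([0.5059, 0.003 ]), 0.11893251538276672, 0.06527209281921387, -3.0661163330078125)
   mid 0.03235141385042509 (array([0.5556, 0.0021]), 0.04130036011338234, 0.0004533111641649157, 87.7128677368164)
[np.float64(0.02), np.float64(0.0), np.float64(3.16)] 0.0
```

View pics/a7.png

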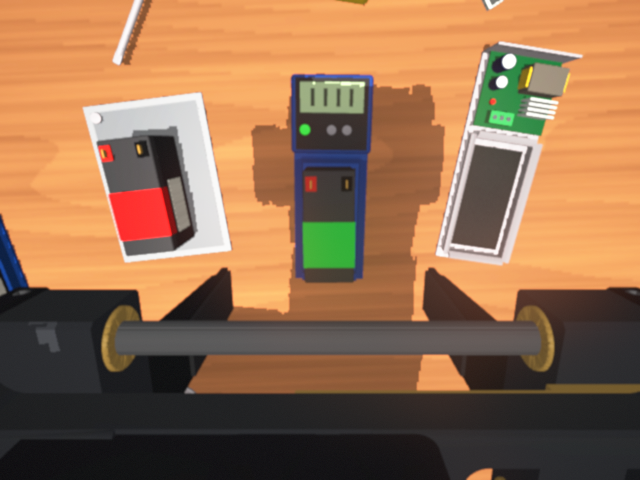

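The red wide battery is upright on the mat (150, 195), the wide supply's well is empty (488, 195), and the green wide battery is centred (330, 225). Pick it.

```bash
python3 -m pendant '[[[0.01,0,0.8],0,1],[[0,0,0.9],0,1],[[0,0,0.8],0,0.8],[[0,0,0.5],0,0.8],[[0,0,0.18],0,0],[[0,0,0],0,0],[[0,0,0],0,0],[[0,0,0],0,0]]'; python3 -m pendant '[[[0,0,0],0,0],[[0,0,0],0,0],[[0,0,0],0,0],[[0,0,0],0,0]]'; python3 -m pendant '[[[0,0,-0.1],0,0],[[0,0,-0.3],0,0],[[0,0,-0.6],0,0],[[0,0,-0.6],0,0],[[0,0,-0.4],0,0],[[0,0,0],0,0]]'; python3 go.py .5192 -.1472 -10.8 .126 4
```

```text
t: 38.38
ee_pos: [0.5081, 0.0038, 0.0285]
ee_rot: [3.141, -0.002, -0.04]
wrist_force: [-0.5, 1.6, 3.0]
finger_gap: 0.447
gripper_force: 30.0
t: 38.88
ee_pos: [0.5081, 0.0038, 0.0285]
ee_rot: [3.141, -0.002, -0.04]
wrist_force: [-0.5, 0.2, 8.0]
finger_gap: 0.45
gripper_force: 30.0
t: 39.62
ee_pos: [0.5081, 0.0038, 0.1293]
ee_rot: [3.141, -0.003, -0.04]
wrist_force: [0.2, -0.0, -5.6]
finger_gap: 0.451
gripper_force: 30.0
[np.float64(0.09), np.float64(0.75), np.float64(0.02)] 0.42
[np.float64(0.11), np.float64(0.75), np.float64(0.02)] 0.42
[np.float64(0.14), np.float64(0.74), np.float64(0.02)] 0.42
[np.float64(0.17), np.float64(0.74), np.float64(0.02)] 0.42
```

```bash
python3 -m pendant '[[[0.04,0.38,0],0.21,0],[[0.1,0.75,0],0.42,0],[[0.12,0.75,0],0.42,0],[[0.16,0.74,0],0.42,0],[[0.09,0.37,0],0.21,0],[[0,0,0],0,0],[[0,0,0],0,0]]'; python3 go.py .5192 -.1472 -10.8 .0285 1
```

```text
t: 40.5
ee_pos: [0.518, -0.1469, 0.1272]
ee_rot: [-3.141, 0.001, -0.187]
wrist_force: [0.9, 0.2, -5.0]
finger_gap: 0.45
gripper_force: 30.0
[np.float64(0.02), np.float64(0.0), np.float64(1.97)] 0.02
```

```bash
python3 -m pendant '[[[0.02,0,0.3],0.02,0],[[0,0,0.6],0,0],[[0,0,0.5],0,0],[[0,0,0.2],0,0],[[0,0,0.2],0,0],[[0,0,0.1],0,0],[[0,0,0.03],0,0],[[0,0,0],0,0]]'; python3 -m pendant '[[[0,0,0.02],0,0],[[0,0,0],0,0]]'; python3 -m pendant '[[[0,0,0.02],0,0],[[0,0,0],0,0]]'; python3 -m pendant '[[[0,0,0.01],0,0],[[0,0,0],0,0]]'
```

```text
t: 41.5
ee_pos: [0.5196, -0.1479, 0.0315]
ee_rot: [3.141, -0.001, -0.189]
wrist_force: [0.4, 0.5, -5.1]
finger_gap: 0.455
gripper_force: 30.0
t: 41.75
ee_pos: [0.5195, -0.1478, 0.0303]
ee_rot: [3.141, -0.0, -0.189]
wrist_force: [-0.4, -0.2, -5.8]
finger_gap: 0.453
gripper_force: 30.0
t: 42.0
ee_pos: [0.5194, -0.1478, 0.0291]
ee_rot: [3.142, 0.0, -0.189]
wrist_force: [0.3, 1.3, -6.3]
finger_gap: 0.447
gripper_force: 30.0
t: 42.25
ee_pos: [0.5194, -0.1478, 0.0286]
ee_rot: [3.142, -0.0, -0.189]
wrist_force: [-1.3, 0.1, -5.2]
finger_gap: 0.448
gripper_force: 30.0
```

```bash
python3 -m pendant '[[[0,0,0.01],0,0],[[0,0,0],0,0]]'; python3 -m pendant '[[[0,0,0.01],0,0],[[0,0,0],0,0]]'; python3 -m pendant '[[[0,0,0.005],0,0],[[0,0,0],0,0]]'
```

```text
t: 42.5
ee_pos: [0.5194, -0.1478, 0.0286]
ee_rot: [3.141, -0.0, -0.189]
wrist_force: [-3.9, 0.1, 4.2]
finger_gap: 0.446
gripper_force: 30.0
t: 42.75
ee_pos: [0.5194, -0.1478, 0.0285]
ee_rot: [3.141, -0.001, -0.189]
wrist_force: [-4.4, 0.9, 10.8]
finger_gap: 0.452
gripper_force: 30.0
t: 43.0
ee_pos: [0.5194, -0.1478, 0.0285]
ee_rot: [3.141, -0.001, -0.189]
wrist_force: [-5.1, 1.1, 16.0]
finger_gap: 0.449
gripper_force: 30.0
```

Seated. Release, check, and return to the mat.

```bash
python3 -m pendant '[[[0,0,0],0,1],[[0,0,0],0,1],[[0,0,0],0,1],[[0,0,-0.5],0,1],[[0,0,-0.9],0,1],[[0,0,-0.9],0,1],[[0,0,-0.9],0,1],[[0,0,0],0,1]]'; python3 shot.py a8; python3 -c "
from meas import *
measure('a8',(.519,-.147))"; python3 go.py .5406 .161 4.1 .19 7
```

```text
t: 44.0
ee_pos: [0.5206, -0.1482, 0.1904]
ee_rot: [3.14, -0.006, -0.189]
wrist_force: [0.3, 0.5, -0.2]
finger_gap: 1.001
gripper_force: 0.0
a8 battery top z 0.0566 (array([ 0.5196, -0.147 ]), 0.09608716517686844, 0.04377073422074318, -10.822952270507812)
   unit all (array([ 0.5186, -0.1471]), 0.11914585530757904, 0.06541614979505539, -10.849601745605469)
   rim 0.01751350606365354 (array([ 0.5186, -0.1471]), 0.11914585530757904, 0.06541614979505539, -10.849601745605469)
   mid 0.032518793077598446 (array([ 0.5661, -0.1564]), 0.04090937599539757, 0.00042179235606454313, 78.82585906982422)
[np.float64(-0.11), np.float64(-0.88), np.float64(-0.0)] -0.43
[np.float64(-0.07), np.float64(-0.88), np.float64(-0.0)] -0.43
[np.float64(-0.04), np.float64(-0.88), np.float64(-0.0)] -0.43
[np.float64(-0.01), np.float64(-0.88), np.float64(-0.0)] -0.43
[np.float64(0.02), np.float64(-0.88), np.float64(-0.0)] -0.43
[np.float64(0.06), np.float64(-0.88), np.float64(-0.0)] -0.43
[np.float64(0.09), np.float64(-0.88), np.float64(-0.0)] -0.43
```

```bash
python3 -m pendant '[[[-0.11,-0.88,0],-0.43,1],[[-0.07,-0.88,0],-0.43,1],[[-0.04,-0.88,0],-0.43,1],[[-0.01,-0.88,0],-0.43,1],[[0.02,-0.88,0],-0.43,1],[[0.06,-0.88,0],-0.43,1],[[0.09,-0.88,0],-0.43,1],[[0,0,0],0,1]]'; python3 -m pendant '[[[0,0,0],0,1]]';python3 shot.py a9; python3 -c "
from meas import *
measure('a9',(.54,.161))"; python3 go.py .5406 .161 4.1 .028 1
```

```text
t: 45.05
ee_pos: [0.5393, 0.1627, 0.1856]
ee_rot: [3.141, 0.002, 0.077]
wrist_force: [0.0, 0.2, -0.1]
finger_gap: 0.999
gripper_force: 0.0
t: 45.18
ee_pos: [0.5395, 0.1601, 0.1861]
ee_rot: [3.141, 0.002, 0.074]
wrist_force: [-0.1, -0.7, -0.0]
finger_gap: 1.001
gripper_force: 0.0
a9 battery top z 0.0556 (array([0.5405, 0.1618]), 0.0965663492679596, 0.044023286551237106, 4.241628646850586)
   unit all (array([0.5398, 0.1615]), 0.09679951518774033, 0.04403610900044441, 3.799515962600708)
   rim 0.02116887911569404 (array([0.5879, 0.1639]), 0.0377579964697361, 0.0001654388615861535, -85.76022863388062)
   mid 0.03322399842724097 (array([0.5878, 0.1652]), 0.04106276482343674, 0.0003141658380627632, -85.86981058120728)
[np.float64(0.02), np.float64(-0.02), np.float64(3.17)] 0.02
```

```bash
python3 -m pendant '[[[0.02,-0.02,0.8],0,1],[[0,0,0.9],0,1],[[0,0,0.8],0,0.8],[[0,0,0.5],0,0.8],[[0,0,0.18],0,0],[[0,0,0],0,0],[[0,0,0],0,0],[[0,0,0],0,0]]'; python3 -m pendant '[[[0,0,0],0,0],[[0,0,0],0,0],[[0,0,0],0,0],[[0,0,0],0,0]]'; python3 -m pendant '[[[0,0,-0.1],0,0],[[0,0,-0.3],0,0],[[0,0,-0.6],0,0],[[0,0,-0.6],0,0],[[0,0,-0.4],0,0],[[0,0,0],0,0]]'; python3 go.py .5065 .003 -3 .126 4
```

```text
t: 46.22
ee_pos: [0.5414, 0.1615, 0.0294]
ee_rot: [3.142, -0.002, 0.074]
wrist_force: [0.5, -2.3, 4.0]
finger_gap: 0.453
gripper_force: 30.0
t: 46.72
ee_pos: [0.5414, 0.1615, 0.0293]
ee_rot: [3.142, -0.002, 0.074]
wrist_force: [-0.9, -2.2, 6.7]
finger_gap: 0.451
gripper_force: 30.0
t: 47.48
ee_pos: [0.5414, 0.1617, 0.1302]
ee_rot: [-3.141, -0.003, 0.074]
wrist_force: [-0.7, 0.2, -5.8]
finger_gap: 0.449
gripper_force: 30.0
[np.float64(-0.23), np.float64(0.78), np.float64(0.02)] 0.36
[np.float64(-0.21), np.float64(0.79), np.float64(0.02)] 0.36
[np.float64(-0.18), np.float64(0.79), np.float64(0.02)] 0.36
[np.float64(-0.16), np.float64(0.8), np.float64(0.02)] 0.36
```

```bash
python3 -m pendant '[[[-0.12,0.39,0],0.18,0],[[-0.22,0.79,0],0.36,0],[[-0.2,0.79,0],0.36,0],[[-0.17,0.79,0],0.36,0],[[-0.08,0.4,0],0.18,0],[[0,0,0],0,0],[[0,0,0],0,0]]'; python3 go.py .5065 .003 -3 .030 1
```

```text
t: 48.35
ee_pos: [0.505, 0.0024, 0.1279]
ee_rot: [-3.142, 0.001, -0.052]
wrist_force: [0.0, 0.7, -6.0]
finger_gap: 0.451
gripper_force: 30.0
[np.float64(0.03), np.float64(-0.01), np.float64(1.96)] 0.0
```

```bash
python3 -m pendant '[[[0.03,-0.01,0.3],0,0],[[0,0,0.6],0,0],[[0,0,0.5],0,0],[[0,0,0.2],0,0],[[0,0,0.2],0,0],[[0,0,0.1],0,0],[[0,0,0.02],0,0],[[0,0,0],0,0]]'; python3 -m pendant '[[[0,0,0.02],0,0],[[0,0,0],0,0]]'; python3 -m pendant '[[[0,0,0.02],0,0],[[0,0,0],0,0]]'; python3 -m pendant '[[[0,0,0.01],0,0],[[0,0,0],0,0]]'
```

```text
t: 49.35
ee_pos: [0.5071, 0.0028, 0.0327]
ee_rot: [3.141, -0.001, -0.052]
wrist_force: [-0.2, 0.4, -5.2]
finger_gap: 0.452
gripper_force: 30.0
t: 49.6
ee_pos: [0.5069, 0.0029, 0.0316]
ee_rot: [3.141, -0.0, -0.052]
wrist_force: [-0.1, 0.5, -5.5]
finger_gap: 0.453
gripper_force: 30.0
t: 49.85
ee_pos: [0.5069, 0.0029, 0.0304]
ee_rot: [3.141, -0.0, -0.052]
wrist_force: [-0.7, -0.2, -4.5]
finger_gap: 0.451
gripper_force: 30.0
t: 50.1
ee_pos: [0.5069, 0.0029, 0.0303]
ee_rot: [3.141, -0.0, -0.052]
wrist_force: [-3.1, -0.1, 5.4]
finger_gap: 0.448
gripper_force: 30.0
```

```bash
python3 -m pendant '[[[0,0,0.01],0,0],[[0,0,0],0,0]]'; python3 -m pendant '[[[0,0,0],0,1],[[0,0,0],0,1],[[0,0,0],0,1],[[0,0,-0.5],0,1],[[0,0,-0.9],0,1],[[0,0,-0.9],0,1],[[0,0,-0.9],0,1],[[0,0,-0.5],0,1]]'; python3 -m pendant '[[[0,0,0],0,1],[[0,0,0],0,1]]'; python3 shot.py b1; python3 -c "
from meas import *
measure('b1',(.506,.003))
p,_=r.capture('scene');cv2.imwrite('pics/s_end.png',p[:,:,::-1])"
```

```text
t: 50.35
ee_pos: [0.5069, 0.0029, 0.0303]
ee_rot: [3.141, -0.001, -0.052]
wrist_force: [-5.9, -1.1, 13.9]
finger_gap: 0.453
gripper_force: 30.0
t: 51.35
ee_pos: [0.5072, 0.0029, 0.2166]
ee_rot: [3.141, -0.003, -0.052]
wrist_force: [0.2, -0.2, -0.0]
finger_gap: 1.002
gripper_force: 0.0
t: 51.6
ee_pos: [0.5064, 0.0029, 0.2134]
ee_rot: [-3.142, 0.001, -0.052]
wrist_force: [0.5, 0.3, 0.5]
finger_gap: 0.997
gripper_force: 0.0
b1 battery top z 0.0566 (array([0.506 , 0.0037]), 0.09589425474405289, 0.04397085681557655, -2.95379638671875)
   unit all (array([0.5062, 0.0029]), 0.11860669404268265, 0.0654464066028595, -3.06134033203125)
   rim 0.017553184187622084 (array([0.5062, 0.0029]), 0.11860669404268265, 0.0654464066028595, -3.06134033203125)
   mid 0.03309402360912461 (array([0.5533, 0.0006]), 0.040997765958309174, 0.0004351801471784711, 86.66336059570312)
```

View pics/s_end.png

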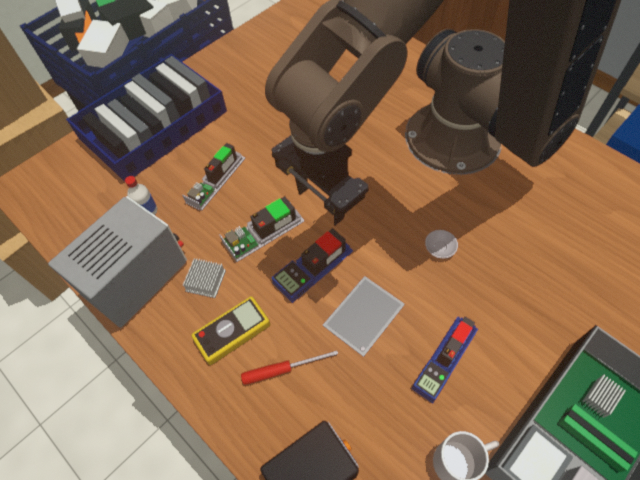

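The green batteries sit in both supplies (220, 160 and 272, 215) and the red ones in both chargers (325, 255 and 455, 345). The mat is empty and the gripper is clear.

```bash
python3 -c "
from bench import r
print(r.job_done())"
```

```text
the job is handed in; nothing more can be done
None
```

The exchange is done and handed in at about 52 s: both full batteries are in the supplies and both flat ones in the chargers, each measured level and within about 2.5 mm of its well centre; the hand-in returned no verdict.

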